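# Load the open nest of the specimen grinder and cover it

### The job

The grinding fixture has a round nest and a square nest, and its yellow guard covers one of them. Take the concrete specimen that fits the nest standing open, set it down (do not drop it) so that it lies flat and fully home in that nest, then slide the guard all the way across so that it covers the loaded nest. Leave the other specimen and the things standing around where they are.

Things in the scene. Friction and masses are not known exactly. Their poses are not given: they have to be found in the camera images.
- bed: Blue base plate of the fixture, 156 (x) x 290 (y) x 8 mm, bolted to the bench, with an aluminium rail 10 mm wide, its top 22 mm above the bench, along each long side. Origin: centre of its underside, on the bench. Its y axis is the direction in which the guard slides; the two nests are centred at y = +68 and -68 mm on it (which is which changes).
- nest_round_hole0 (a point): Centre of the mouth of the round nest: a round pocket 64 mm across and 8 mm deep, with a 2 mm chamfer and a thin black floor, in a steel block 118 x 132 mm whose top is 24 mm above the bench. The point lies at the level of the block's top, z up, axes parallel to the bed's. Fits the disc with 2 mm play all round.
- nest_square_hole0 (a point): Centre of the mouth of the square nest: a pocket 58 x 58 mm and 8 mm deep, with a 2 mm chamfer and a thin black floor, its sides parallel to the bed's x and y axes, in a steel block of the same outer size and height (24 mm). The point lies at the level of the block's top, z up, axes parallel to the bed's. Fits the tile with 2 mm play on each side.
- guard (a joint): Travel of the yellow guard along the bed's +y, m: 0 = centred over the nest at the bed's -y end, 0.136 = over the nest at the +y end, with a stop at each end. It starts within 12 mm of 0, covering the nest at the -y end. It slides against about 3 N of friction and stays where it is left. A specimen fully home (top 46 mm above the bench) passes under it; one not home blocks it.
- guard_knob (a point): Top of the guard's black push knob, 100 mm above the bench, an upright stem 16 mm thick, from 53 to 86 mm above the bench, then a head 28 mm across. The guard is a sheet-metal tunnel, 130 (x) x 120 (y) mm, open at its y ends, its roof 50 to 53 mm above the bench; the knob stands at the roof's centre.
- disc: Round grey concrete slice, 60 mm in diameter, 30 mm thick, about 0.2 kg, lying flat on the bench on a thin blue mat. Origin: centre of its underside, z up.
- tile: Square grey concrete tile, 54 x 54 mm, 30 mm thick, about 0.2 kg, lying flat on the bench on a thin blue mat. Origin: centre of its underside, z up, x and y square to its sides.
- sprayer: Orange spray bottle with a black head, 72 mm in diameter, 183 mm tall; a bystander. Origin: centre of its underside.
- mould: Green steel cylinder mould, open at the top, 85 mm tall, foot flange 116 mm across; a bystander. Origin: centre of its underside.
Not all that is in view belongs to the job. Leave any orange or turquoise look-alike of the disc alone. Leave any black or red look-alike of the tile alone.

How it is judged (in metres and radians):
On the way:
1. the specimen that fits the open nest lies fully home in it, the guard still where it started (distance of guard_knob from where it was at the start of the episode below 0.02 m and ((horizontal distance between disc and nest_round_hole0 below 0.004 m and z of disc in the frame of nest_round_hole0 below -0.006 m and angle between disc's own z axis and vertical below 0.06 rad) or (horizontal distance between tile and nest_square_hole0 below 0.004 m and z of tile in the frame of nest_square_hole0 below -0.006 m and angle between tile's own z axis and vertical below 0.06 rad))), for 0.2 s.
At the end, for the whole second after the job is handed in: The specimen fitting the nest open at the start rests in it: within 4 mm of its centre, 6 mm or more below the mouth, flat within 0.06 rad; the guard has gone across (over 110 mm), its knob within 10 mm of that nest's centre; the other specimen is within 30 mm of its start (distance of guard_knob from where it was at the start of the episode above 0.11 m and ((horizontal distance between disc and nest_round_hole0 below 0.004 m and z of disc in the frame of nest_round_hole0 below -0.006 m and angle between disc's own z axis and vertical below 0.06 rad and horizontal distance between guard_knob and nest_round_hole0 below 0.01 m and distance of tile from where it was at the start of the episode below 0.03 m and linear speed of disc below 0.02 m/s) or (horizontal distance between tile and nest_square_hole0 below 0.004 m and z of tile in the frame of nest_square_hole0 below -0.006 m and angle between tile's own z axis and vertical below 0.06 rad and horizontal distance between guard_knob and nest_square_hole0 below 0.01 m and distance of disc from where it was at the start of the episode below 0.03 m and linear speed of tile below 0.02 m/s))); the robot touches nothing.
It fails at once if both specimens moved by more than 30 mm (the wrong one was taken or knocked away) (distance of each of disc, tile from where it was at the start of the episode above 0.03 m).
It fails at once if the specimen is dropped: faster than 0.6 m/s within 30 mm of its nest's centre ((distance between disc and nest_round_hole0 below 0.03 m and linear speed of disc above 0.6 m/s) or (distance between tile and nest_square_hole0 below 0.03 m and linear speed of tile above 0.6 m/s)).
It fails at once if a bystander is shifted by more than 40 mm or tipped over (distance of any of sprayer, mould from where it was at the start of the episode above 0.04 m or angle between any of sprayer, mould's own z axis and vertical above 0.4 rad).
It also fails if it takes over 51 s, if anything falls off the work surface, if the arm or the gripper's body presses on something with over 40 N, if the wrist force passes 120 N, or if a joint passes its speed limit or range.

### The arm

A 6-joint arm with a two-finger parallel gripper is mounted at the origin on the work surface. World frame = base frame: x ahead of the robot, y to its left, z up, the work surface at z = 0. Lengths are in mm, angles in rad, forces in N, time in s.
With the tool pointing down it reaches from about 400 to 925 mm from the base axis. Payload 12.5 kg.
Tool frame: the origin (TCP) lies midway between the tips of the shut fingers; the grasp point (between the pads) lies 19 mm behind it; z points along the fingers, y is the direction in which the jaws open and shut (so a half turn about z gives the same grasp; the last joint's range is limited). The gripper opens to 95 mm and grips with 3 to 60 N. Pads are 20 mm wide; open, the fingers measure 119 mm over their backs; the gripper's body (75 mm by 180 mm) begins 59 mm behind the grasp point.
Start: joints at [1.178, 0.491, 1.559, -0, 1.092, -0.106], TCP at [176.785, 599.495, 214.661] pointing down, gripper open.
Joint ranges: [-3.1, 3.1], [-0.84, 2.19], [0.05, 2.79], [-1.13, 4.28], [0.06, 2.93], [-2.69, 2.69]. Speed limits (rad/s): [2.22, 2.22, 2.79, 3.14, 3.14, 3.14].

### API

Orientations are given as [roll, pitch, yaw] about the fixed x, y, z axes, in that order (R = Rz(yaw) Ry(pitch) Rx(roll)).
In Python, from cell import * gives the robot as it stands. The module is installed in compiled form; this text tells all that it offers.
- The arm moves only by the tool carry_out, never from a script. Its argument "moves" is a list of rows, each an object of numbers: "dx", "dy", "dz": the shift along the tool's x, y, z in m; "twist": the turn about the tool's z in degrees. A call has 1 to 5 rows; each row is the pose to reach, as a shift and turn from the pose commanded when the call began, along the tool's axes at that moment; what a row does not reach only later rows make up. A row lasts 1/10 s, in which the tool goes at most 50 mm and 8.59 degrees, less where a joint would pass 70% of its speed; a pose out of reach is approached as far as the arm can. A call with a gripper value outside its range is refused whole. "grip" is the finger opening in m, from 0 to 0.0951, set as the call begins (left out, the last holds). The fingers move at their own pace and stop on an object; the grip force is fixed at half the most. Time passes only in rows, so rows that repeat a pose let the fingers close. It gives the time, the measured TCP pose, the force and the opening at its end, in the units of the state.
- state(): the state, without advancing time (a new reading comes with each control period).
- read_camera(name): name is "scene" or "top" or "wrist"; returns (picture, depth): 384x512x3 uint8, red, green, blue; 384x512 float32, mm along the optical axis (not along the pixel's ray), 0 where there is no reading.
- camera_info(name): a dict with "mtx" (3x3 intrinsics, pixels), "R" (3x3) and "t" (3): a world point X has camera coordinates R X + t. Camera axes: x right, y down, z forward; pixel columns grow to the right and rows downward; lengths in mm; the calibration is good to about 2 mm. A picture is of the moment at which its call begins: read the wrist's pose just before it. camera_info takes no time and is no camera call; for the wrist camera it gives the pose at the moment of the call.
- job_done(): hands the job in, once; it reports no verdict.
The state is a dict: "t": time; "joints": joint angles; "qvel": joint speeds; "tau": joint torques, N m; "eef_pos": TCP position; "tcp_rot": TCP orientation; "ft_force": force on the tool from outside, world axes, zero at the start; "moment": the same for the moment, N m; "opening": opening from 0.0 (shut) to 1.0 (fully open).
Only numpy, scipy, OpenCV 4.12 (cv2) and the standard library are available. Lean on these libraries where they do the work, as an engineer would, in place of code of your own. Each camera call takes 0.05 s, during which the arm holds its last target. There are 200 camera calls.

## Working session

There is one attempt and no reset: what is moved stays moved. The work goes in short steps, Python scripts to look and compute and a tool call to move; the robot and the scene stay as the last step left them, time stands still between calls to the robot, and variables do not carry over. Pictures are saved under pics/ and viewed, about 8 in all and at most 12, crops included, and the job is handed in when it is done.

Besides the shell and the picture viewer there is one more tool, called after "Call:" in YAML: its name, and indented under it one key for each argument. carry_out: Moves the arm, as the interface text tells. Its arguments: {"type":"object","properties":{"moves":{"type":"array","items":{"type":"object","properties":{"dx":{"type":"number"},"dy":{"type":"number"},"dz":{"type":"number"},"twist":{"type":"number"}}}},"grip":{"type":"number"}},"required":["moves"]}

```bash
mkdir -p pics
python3 - <<'E'
from cell import *
import cv2,numpy as np
print(state())
for n in("top","scene"):
    p,d=read_camera(n); i=camera_info(n); np.savez(f"{n}0.npz",p=p,d=d,**{k:i[k] for k in("mtx","R","t")})
    print(n,i); cv2.imwrite(f"pics/{n}0.png",cv2.cvtColor(p,cv2.COLOR_RGB2BGR))
E
```

```text
{'t': 0.0, 'joints': array([ 1.17840961e+00,  4.91558844e-01,  1.55947244e+00,  2.19888989e-05,
        1.09165697e+00, -1.05601962e-01]), 'qvel': array([-0.00058672, -0.00097652,  0.00167804, -0.00224837,  0.00031549,
        0.00211453]), 'tau': array([ 1.82728993e-03, -6.12648010e+01, -2.58179176e+01,  6.93833898e-02,
        4.82627889e-02, -1.06901564e-04]), 'eef_pos': array([176.67431265, 599.25548194, 214.05426694]), 'tcp_rot': array([-3.14050522e+00, -1.34875086e-04,  2.85479768e+00]), 'ft_force': array([-0.79390411, -0.08835791,  0.34040222]), 'moment': array([-0.00814912,  0.02916753, -0.03012695]), 'opening': 1.0006100917373004}
top {'mtx': array([[433.43801615,   0.        , 256.75242748],
       [  0.        , 433.43801615, 190.07607601],
       [  0.        ,   0.        ,   1.        ]]), 'R': array([[ 2.21918484e-02, -9.99753027e-01,  1.18619787e-03],
       [-9.98012726e-01, -2.22231783e-02, -5.89637982e-02],
       [ 5.89755968e-02,  1.24675097e-04, -9.98259417e-01]]), 't': array([ -29.31108913,  492.89490974, 1314.89497009])}
scene {'mtx': array([[393.80884552,   0.        , 257.56866352],
       [  0.        , 393.80884552, 193.56863023],
       [  0.        ,   0.        ,   1.        ]]), 'R': array([[ 0.81767448,  0.57550569, -0.01420058],
       [ 0.4033734 , -0.5903608 , -0.6991166 ],
       [-0.41072904,  0.56592167, -0.71486665]]), 't': array([-385.03369188, -144.76577779, 1521.9771641 ])}
```

View pics/top0.png

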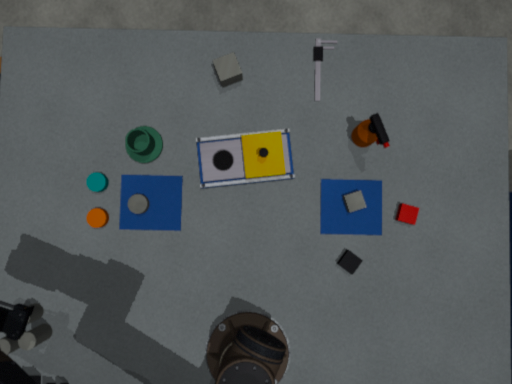

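View pics/scene0.png

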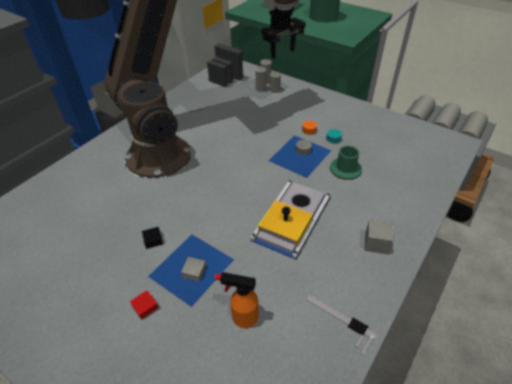

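The open nest is the round one (dark pocket at top px 223,160), and the guard's knob is at (263,153). So the disc, at (137,204), is the one to take. I'll start with coarse positions.

```bash
cat > h.py <<'E'
import numpy as np,cv2
def back(i,u,v,z):
    r=i["R"].T@np.linalg.inv(i["mtx"])@np.array([u,v,1.]); c=-i["R"].T@i["t"]
    return c+r*(z-c[2])/r[2]
def cloud(i,d):
    v,u=np.mgrid[:d.shape[0],:d.shape[1]]
    c=np.stack([(u-i["mtx"][0,2])/i["mtx"][0,0]*d,(v-i["mtx"][1,2])/i["mtx"][1,1]*d,d],-1)
    return (c-i["t"])@i["R"]
def toolmove(s,target,yaw=None):
    "world target (mm) -> dx,dy,dz in m in tool axes"
    from scipy.spatial.transform import Rotation as Ro
    R=Ro.from_euler("xyz",s["tcp_rot"]).as_matrix()
    return R.T@(np.array(target)-s["eef_pos"])/1000
E
python3 - <<'E'
from h import *
i=np.load("top0.npz");p=i["p"].astype(int);d=i["d"]
P=cloud(i,d)
for n,u,v,z in(("disc",137,204,30),("hole",223,160,20),("knob",263,153,100),("tile",355,202,30),("mould",143,144,85),("spray",365,134,100)):
    print(n,back(i,u,v,z).round(),P[v,u].round())
# guard (yellow) / bed axis
g=((p[...,0]>150)&(p[...,2]<80)&(p[...,1]>120)).astype(np.uint8)
print("guard",cv2.minAreaRect(cv2.findNonZero(g)))
s=p.sum(2);k=np.zeros(g.shape,np.uint8);k[145:175,208:238]=(s[145:175,208:238]<120)
m=cv2.moments(k,True);print("hole c",m["m10"]/m["m00"],m["m01"]/m["m00"],m["m00"])
h=(P[...,2]>18)&(P[...,2]<45);k=np.zeros(g.shape,np.uint8);k[180:230,120:158]=h[180:230,120:158]
m=cv2.moments(k,True);u,v=m["m10"]/m["m00"],m["m01"]/m["m00"];print("disc c",u,v,m["m00"],back(i,u,v,30))
E
```

```text
disc [442. 343.  30.] [442. 342.  32.]
hole [583.  87.  20.] [584.  87.  16.]
knob [596. -34. 100.] [595. -34. 106.]
tile [ 463. -317.   30.] [ 463. -316.   31.]
mould [617. 317.  85.] [628. 336.  13.]
spray [ 658. -328.  100.] [ 656. -326.  109.]
guard ((263.18292236328125, 153.64634704589844), (41.9639892578125, 38.43017578125), 83.6598129272461)
hole c 222.74558303886926 159.82332155477033 283.0
disc c 137.2807570977918 203.88643533123027 317.0 [442.63033305 342.01817861  30.        ]
```

Call:
carry_out:
  moves:
    - {"dx": -0.041,"dy": -0.021,"twist": 8.5}
    - {"dx": -0.082,"dy": -0.043,"twist": 17}
    - {"dx": -0.123,"dy": -0.064,"twist": 25.5}
    - {"dx": -0.164,"dy": -0.086,"twist": 34}
    - {"dx": -0.164,"dy": -0.086,"twist": 34}

```text
schema error: expected keys dx, dy, dz, twist
```

Run:
```python
from cell import *
from h import *
s=state();print(s["t"],s["eef_pos"],s["tcp_rot"],toolmove(s,[442,342,214]))
i=camera_info("wrist");print(-i["R"].T@i["t"],i["R"])
```

```text
0.1 [176.67282762 599.2841409  214.13481485] [-3.14062528e+00 -7.31292281e-05  2.85486660e+00] [-3.27258599e-01 -1.71742215e-01  2.77021112e-04]
[ 97.20488606 622.07651536 383.37207152] [[ 0.28391881  0.95884687 -0.00166782]
 [ 0.91787975 -0.27128443  0.28965759]
 [ 0.27728482 -0.08377009 -0.95712888]]
```

Call:
carry_out:
  moves:
    - {"dx": -0.041,"dy": -0.021,"dz": 0,"twist": 8.5}
    - {"dx": -0.082,"dy": -0.043,"dz": 0,"twist": 17}
    - {"dx": -0.123,"dy": -0.064,"dz": 0,"twist": 25.5}
    - {"dx": -0.164,"dy": -0.086,"dz": 0,"twist": 34}
    - {"dx": -0.164,"dy": -0.086,"dz": 0,"twist": 34}

```text
t: 0.6
eef_pos: [312.8, 467.5, 214.5]
tcp_rot: [-3.141, 0.001, 2.252]
ft_force: [0.4, 1.4, -0.1]
opening: 0.998
```

Run:
```python
from cell import *
from h import *
s=state();print(s["t"],s["eef_pos"],s["tcp_rot"],toolmove(s,[442,342,214]))
```

```text
0.6 [312.78447836 467.51267447 214.52077636] [-3.14112568e+00  7.72635589e-04  2.25224921e+00] [-0.17887572  0.02129341  0.00064904]
```

Call:
carry_out:
  moves:
    - {"dx": -0.045,"dy": 0.005,"dz": 0,"twist": 8.5}
    - {"dx": -0.09,"dy": 0.01,"dz": 0,"twist": 17}
    - {"dx": -0.135,"dy": 0.015,"dz": 0,"twist": 25.5}
    - {"dx": -0.18,"dy": 0.02,"dz": 0,"twist": 33.6}
    - {"dx": -0.181,"dy": 0.02,"dz": 0,"twist": 33.6}

```text
t: 1.1
eef_pos: [443.3, 341.2, 214.3]
tcp_rot: [3.141, 0.0, 1.667]
ft_force: [-0.6, 0.3, 0.6]
opening: 1.0
```

Call:
carry_out:
  moves:
    - {"dx": 0,"dy": 0,"dz": 0,"twist": 0}
    - {"dx": 0,"dy": 0,"dz": 0,"twist": 0}

```text
t: 1.3
eef_pos: [439.7, 344.5, 214.5]
tcp_rot: [-3.141, -0.0, 1.677]
ft_force: [0.7, 0.2, 0.8]
opening: 0.999
```

Run:
```python
from cell import *
from h import *
s=state();print(s["t"],s["eef_pos"],s["tcp_rot"])
i=camera_info("wrist");p,d=read_camera("wrist")
np.savez("w1.npz",p=p,d=d,**{k:i[k] for k in("mtx","R","t")})
cv2.imwrite("pics/w1.png",cv2.cvtColor(p,cv2.COLOR_RGB2BGR))
P=cloud(i,d);h=((P[...,2]>22)&(P[...,2]<45)&(np.hypot(P[...,0]-442,P[...,1]-342)<60)).astype(np.uint8)
m=cv2.moments(h,True);print(m["m00"],np.median(P[h>0],0), (P[h>0].max(0)+P[h>0].min(0))/2,P[h>0].max(0)-P[h>0].min(0))
```

```text
1.3 [439.69215686 344.52607174 214.48853605] [-3.14109536e+00 -8.99136496e-05  1.67714151e+00]
1631.0 [443.87455384 344.09099523  29.29874123] [444.06481723 342.918795    26.89906355] [58.46139477 59.2550259   9.49353517]
```

View pics/w1.png

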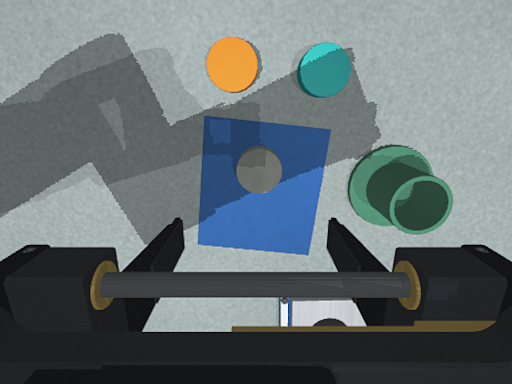

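The disc shows at (259,170), between the open jaws, and nothing is close to the finger paths. Next I'll fit its top face more finely.

```bash
cat >> h.py <<'E'
def circ(uv,i,z):
    Q=np.array([back(i,u,v,z)[:2] for u,v in uv]); A=np.c_[2*Q,np.ones(len(Q))]
    for _ in range(4):
        a=np.linalg.lstsq(A,(Q**2).sum(1) if len(A)==len(Q) else None,rcond=None)[0]
        r=np.sqrt(a[2]+a[:2]@a[:2]); e=np.abs(np.hypot(*(Q-a[:2]).T)-r); k=e<max(1.5,2*np.median(e)); Q,A=Q[k],A[k]
    return a[:2],r,e[k].mean(),len(Q)
E
python3 - <<'E'
from h import *
i=np.load("w1.npz");p=i["p"].astype(np.uint8)
hsv=cv2.cvtColor(p,cv2.COLOR_RGB2HSV)
k=np.zeros(p.shape[:2],np.uint8);k[130:210,215:305]=(hsv[130:210,215:305,1]<90)
k=cv2.morphologyEx(k,cv2.MORPH_OPEN,np.ones((3,3)))
c=max(cv2.findContours(k,0,cv2.CHAIN_APPROX_NONE)[0],key=cv2.contourArea)
print(cv2.minEnclosingCircle(c),cv2.fitEllipse(c),cv2.contourArea(c))
print(circ(c[:,0,:],i,31))
d=i["d"];P=cloud(i,d);print(np.bincount(P[150:190,240:280,2].astype(int).ravel())[25:36])
E
```

```text
((258.4565124511719, 169.1521759033203), 23.806684494018555) ((258.59429931640625, 169.32730102539062), (45.073036193847656, 46.70988845825195), 2.4655990600585938) 1651.0
(array([442.86497759, 345.27501746]), np.float64(29.816498267320032), np.float64(0.5990668902938765), 124)Traceback (most recent call last):
  File "<stdin>", line 9, in <module>
ValueError: 'list' argument must have no negative elements
```

Call:
carry_out:
  moves:
    - {"dx": 0,"dy": 0.0036,"dz": 0.04,"twist": 0}
    - {"dx": 0,"dy": 0.0036,"dz": 0.085,"twist": 0}
    - {"dx": 0,"dy": 0.0036,"dz": 0.13,"twist": 0}
    - {"dx": 0,"dy": 0.0036,"dz": 0.16,"twist": 0}
    - {"dx": 0,"dy": 0.0036,"dz": 0.17,"twist": 0}

```text
t: 1.85
eef_pos: [442.0, 344.5, 41.9]
tcp_rot: [-3.138, 0.002, 1.677]
ft_force: [0.1, -0.3, 0.3]
opening: 1.0
```

Call:
carry_out:
  moves:
    - {"dx": 0,"dy": 0,"dz": 0.01,"twist": 0}
    - {"dx": 0,"dy": 0,"dz": 0.02,"twist": 0}
    - {"dx": 0,"dy": 0,"dz": 0.03,"twist": 0}
    - {"dx": 0,"dy": 0,"dz": 0.03,"twist": 0}
    - {"dx": 0,"dy": 0,"dz": 0.03,"twist": 0}

```text
t: 2.35
eef_pos: [444.3, 344.3, 15.0]
tcp_rot: [3.141, -0.0, 1.675]
ft_force: [-0.3, 0.6, -0.4]
opening: 0.998
```

Call:
carry_out:
  grip: 0.045
  moves:
    - {"dx": 0,"dy": 0,"dz": 0,"twist": 0}
    - {"dx": 0,"dy": 0,"dz": 0,"twist": 0}
    - {"dx": 0,"dy": 0,"dz": 0,"twist": 0}
    - {"dx": 0,"dy": 0,"dz": 0,"twist": 0}
    - {"dx": 0,"dy": 0,"dz": 0,"twist": 0}

```text
t: 2.85
eef_pos: [444.1, 344.2, 14.7]
tcp_rot: [3.141, -0.0, 1.675]
ft_force: [0.8, -0.5, 0.6]
opening: 0.636
```

Call:
carry_out:
  moves:
    - {"dx": 0,"dy": 0,"dz": 0,"twist": 0}
    - {"dx": 0,"dy": 0,"dz": 0,"twist": 0}
    - {"dx": 0,"dy": 0,"dz": 0,"twist": 0}

```text
t: 3.15
eef_pos: [444.1, 344.3, 14.7]
tcp_rot: [3.141, -0.0, 1.675]
ft_force: [0.3, -0.2, 1.6]
opening: 0.624
```

Call:
carry_out:
  moves:
    - {"dx": 0,"dy": 0,"dz": -0.01,"twist": 0}
    - {"dx": 0,"dy": 0,"dz": -0.04,"twist": 0}
    - {"dx": 0,"dy": 0,"dz": -0.08,"twist": 0}
    - {"dx": 0,"dy": 0,"dz": -0.12,"twist": 0}
    - {"dx": 0,"dy": 0,"dz": -0.16,"twist": 0}

```text
t: 3.65
eef_pos: [443.6, 343.9, 176.7]
tcp_rot: [-3.141, 0.0, 1.675]
ft_force: [0.2, -0.6, -1.9]
opening: 0.619
```

Call:
carry_out:
  moves:
    - {"dx": -0.03,"dy": 0.012,"dz": -0.03,"twist": 0}
    - {"dx": -0.07,"dy": 0.028,"dz": -0.04,"twist": 0}
    - {"dx": -0.11,"dy": 0.045,"dz": -0.04,"twist": 0}
    - {"dx": -0.15,"dy": 0.062,"dz": -0.04,"twist": 0}
    - {"dx": -0.19,"dy": 0.078,"dz": -0.04,"twist": 0}

```text
t: 4.15
eef_pos: [541.7, 161.7, 215.4]
tcp_rot: [3.141, -0.0, 1.675]
ft_force: [0.9, -0.2, -1.6]
opening: 0.625
```

Call:
carry_out:
  moves:
    - {"dx": -0.03,"dy": 0.012,"dz": 0,"twist": 0}
    - {"dx": -0.06,"dy": 0.025,"dz": 0,"twist": 0}
    - {"dx": -0.08,"dy": 0.0335,"dz": 0,"twist": 0}
    - {"dx": -0.08,"dy": 0.0335,"dz": 0,"twist": 0}
    - {"dx": -0.08,"dy": 0.0335,"dz": 0,"twist": 0}

```text
t: 4.65
eef_pos: [582.6, 87.2, 214.8]
tcp_rot: [-3.141, -0.0, 1.674]
ft_force: [-0.3, 0.7, -2.4]
opening: 0.627
```

Run:
```python
from cell import *
from h import *
s=state();print(s["t"],s["eef_pos"],s["tcp_rot"],s["opening"],s["ft_force"])
i=camera_info("wrist");p,d=read_camera("wrist")
np.savez("w2.npz",p=p,d=d,**{k:i[k] for k in("mtx","R","t")})
cv2.imwrite("pics/w2.png",cv2.cvtColor(p,cv2.COLOR_RGB2BGR))
```

```text
4.65 [582.63288129  87.1732658  214.76851427] [-3.14112679e+00 -3.17491656e-04  1.67406852e+00] 0.6268380101427412 [-0.2645375   0.65637088 -2.3765341 ]
```

View pics/w2.png

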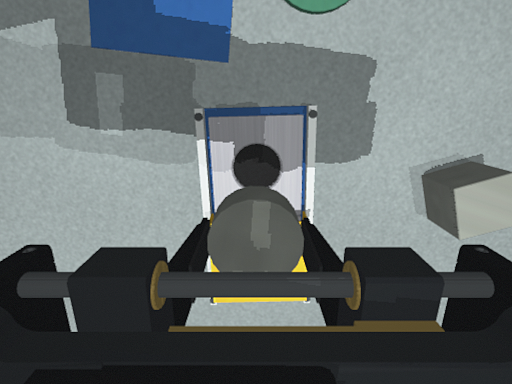

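Held disc at (256,235) sits level and centred. The nest is visible at (257,167). Zooming in to find which edges belong to the mouth.

Run:
```python
from h import *
i=np.load("w2.npz");p=i["p"];d=i["d"]
c=cv2.cvtColor(p[100:260,185:330],cv2.COLOR_RGB2BGR);cv2.imwrite("pics/w2z.png",cv2.resize(cv2.convertScaleAbs(c,alpha=1.5,beta=20),None,fx=4,fy=3.6,interpolation=cv2.INTER_NEAREST))
g=p.sum(2);P=cloud(i,d)
print(g[138:160,257]);print(g[160,225:290]);print(P[138:190:2,257].round(1)[:,1:])
```

```text
[342 345 347 347 331 258  80  82  79  84  91  91  84  82  81  89  87  93
  84  99 120 129]
[585 588 583 582 593 598 590 501 393 276  95 109  88  89  88  89  98  96
  96 100 107 123 148 145 146 146 139 130 117 119 119 125 126 110  86  80
  87  83  89 104 102 101  94  99 100  95  99 105 103  99  91  96  87  67
 216 333 368 420 422 430 432 436 435 436 437]
[[127.   22.7]
 [124.6  23.3]
 [122.1  23.3]
 [118.6  16.2]
 [115.9  15.5]
 [113.4  16.3]
 [110.8  16.1]
 [108.1  15.6]
 [105.3  14.7]
 [102.8  15.8]
 [100.3  16.6]
 [ 97.6  16. ]
 [ 94.8  15.6]
 [ 92.6  18.1]
 [ 89.4  15.7]
 [ 86.8  16. ]
 [ 84.1  15.9]
 [ 81.2  15.6]
 [ 78.6  15.9]
 [ 75.8  15.7]
 [ 73.2  16.5]
 [ 70.5  16.9]
 [ 67.7  16.6]
 [ 64.6  15.5]
 [115.5 201.4]
 [115.1 204.7]]
```

View pics/w2z.png

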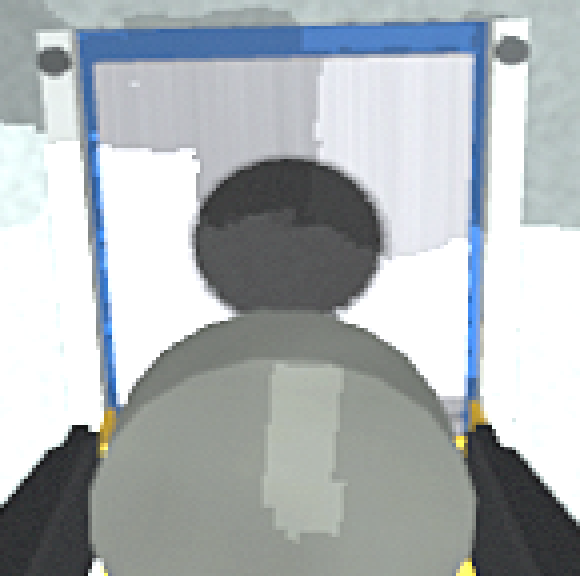

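Run:
```python
from h import *
i=np.load("w2.npz");p=i["p"];g=p.astype(float).sum(2)
c0=np.array([257,167.]);pts=[]
for a in np.radians(np.arange(-190,11,4)):   # upper arc, image
    r=np.arange(10,34,.25);u=c0[0]+r*np.cos(a);v=c0[1]+r*np.sin(a)
    s=cv2.remap(g.astype(np.float32),u.astype(np.float32)[None],v.astype(np.float32)[None],1)[0]
    k=np.argmax(s>200); pts.append((u[k],v[k]))
for z in(22,24): print(z,circ(pts,i,z))
import scipy.optimize as so
for z,R in((22,32),(24,34),(23,33)):
    Q=np.array([back(i,u,v,z)[:2] for u,v in pts])
    o=so.least_squares(lambda c:np.hypot(*(Q-c).T)-R,[583,87],loss="soft_l1");print(z,R,o.x,np.abs(o.fun).mean())
# blue -> block edges
hsv=cv2.cvtColor(p,cv2.COLOR_RGB2HSV);b=(hsv[...,1]>110)&(hsv[...,0]>95)&(hsv[...,0]<130)
L=[];Rr=[];T=[]
for v in range(122,180,3):
    l=np.where(b[v,195:225])[0];r=np.where(b[v,290:315])[0]
    if len(l):L.append(back(i,195+l.max()+.5,v,24)[:2])
    if len(r):Rr.append(back(i,290+r.min()-.5,v,24)[:2])
for u in range(214,300,4):
    t=np.where(b[100:125,u])[0]
    if len(t):T.append(back(i,u,100+t.max()+.5,24)[:2])
L,Rr,T=map(np.array,(L,Rr,T))
for n,E in(("L",L),("R",Rr),("T",T)):
    l=cv2.fitLine(E.astype(np.float32),cv2.DIST_HUBER,0,.01,.01).ravel();print(n,l.round(3),len(E),np.degrees(np.arctan2(l[1],l[0])))
# held disc in hand: lower part top face
P=cloud(i,i["d"]);print("disc top z",np.median(P[235:262,235:280].reshape(-1,3),0))
np.save("pts.npy",pts)
k=np.zeros(g.shape,np.uint8);D=i["d"];k[180:275,200:312]=((D[180:275,200:312]>0)&(P[180:275,200:312,2]>190)&(hsv[180:275,200:312,1]<60)&(g[180:275,200:312]>130))
kk=k>0;print(kk.sum(),np.where(kk.any(1))[0][[0,-1]],np.where(kk.any(0))[0][[0,-1]],P[kk].min(0),P[kk].max(0))
```

```text
22 (array([582.9817723 ,  89.84683397]), np.float64(30.677670918868326), np.float64(0.1976283688502884), 51)
24 (array([582.92986758,  90.2802218 ]), np.float64(30.50819526907819), np.float64(0.19653659117423894), 51)
22 32 [583.0577775   88.19823989] 0.5433727020553015
24 34 [583.152384    85.97326559] 1.355908277298081
23 33 [583.0947533  87.0750671] 0.9592160937279454
L [ 1.2600e-01 -9.9200e-01  5.2209e+02  9.6568e+01] 20 -82.74531
R [ 1.22000e-01 -9.93000e-01  6.38148e+02  1.25987e+02] 20 -83.005
T [9.92000e-01 1.29000e-01 5.74590e+02 1.55224e+02] 22 7.3883133
disc top z [583.15546805  84.25213289 229.25842125]
7122 [186 274] [200 311] [549.68705015  65.29224351 199.8804962 ] [614.8184612  118.72848218 306.6609332 ]
```

Run:
```python
from h import *
import scipy.optimize as so
i=np.load("w2.npz");p=i["p"];P=cloud(i,i["d"]);D=i["d"]
H=(D>0)&(P[...,2]>185)
lo=[];up=[]
for u in range(228,288,2):
    r=np.where(H[170:240,u])[0]
    if len(r): lo.append((u,170+r[0]-.5))
    r=np.where(D[170:240,u]*0+P[170:240,u,2]>226)[0]
    if len(r): up.append((u,170+r[0]-.5))
for n,q,z in(("underside",lo,201),("top",up,231)):
    Q=np.array([back(i,u,v,z)[:2] for u,v in q])
    o=so.least_squares(lambda c:np.hypot(*(Q-c).T)-30,[583,87],loss="soft_l1");print(n,o.x,np.abs(o.fun).mean(),circ(q,i,z),q[len(q)//2])
print(P[180:215:2,257].round(1))
# intensity based top edge
g=p.astype(float).sum(2);print(g[180:215,240],g[180:215,275])
```

```text
underside [582.03399731  85.59974362] 0.2013452549473218 (array([581.96823094,  86.69219615]), np.float64(28.995773534847345), np.float64(0.18656988392421806), 30) (258, np.float64(185.5))
top [581.6632339   87.29124779] 0.5945552368656201 (array([581.61144777,  89.47313706]), np.float64(27.871964734141237), np.float64(0.2185062170659018), 28) (258, np.float64(197.5))
[[585.7  70.5  16.9]
 [586.   67.7  16.6]
 [586.4  64.6  15.5]
 [580.1 115.5 201.4]
 [580.1 115.1 204.7]
 [580.  115.6 210.9]
 [580.  115.5 214.8]
 [579.9 115.7 219.6]
 [579.9 115.6 223.2]
 [579.9 115.7 227.2]
 [580.  115.1 229.2]
 [580.1 113.9 229.1]
 [580.2 112.7 229.5]
 [580.4 111.3 228.8]
 [580.4 110.4 229.7]
 [580.6 108.6 228.3]
 [580.7 108.2 230.4]
 [580.9 106.5 229.3]]
[122. 100. 119. 226. 351. 452. 527. 642. 571. 131. 184. 201. 203. 207.
 207. 207. 204. 196. 204. 207. 203. 211. 251. 260. 253. 260. 254. 259.
 259. 259. 256. 257. 257. 258. 262.] [158. 272. 387. 474. 530. 580. 644. 651. 658. 644. 475. 154. 196. 209.
 217. 216. 213. 212. 210. 213. 212. 206. 205. 228. 267. 264. 257. 260.
 264. 257. 256. 256. 262. 258. 260.]
```

Call:
carry_out:
  moves:
    - {"dx": 0.0036,"dy": 0.0014,"dz": 0.03,"twist": 0}
    - {"dx": 0.0036,"dy": 0.0014,"dz": 0.07,"twist": 0}
    - {"dx": 0.0036,"dy": 0.0014,"dz": 0.11,"twist": 0}
    - {"dx": 0.0036,"dy": 0.0014,"dz": 0.15,"twist": 0}
    - {"dx": 0.0036,"dy": 0.0014,"dz": 0.165,"twist": 0}

```text
t: 5.2
eef_pos: [581.9, 92.1, 46.4]
tcp_rot: [-3.137, -0.0, 1.676]
ft_force: [-0.1, -0.5, -1.4]
opening: 0.626
```

Call:
carry_out:
  moves:
    - {"dx": 0,"dy": 0,"dz": 0,"twist": 0}
    - {"dx": 0,"dy": 0,"dz": 0,"twist": 0}
    - {"dx": 0,"dy": 0,"dz": 0,"twist": 0}

```text
t: 5.5
eef_pos: [584.6, 91.5, 51.1]
tcp_rot: [3.139, 0.0, 1.676]
ft_force: [0.5, 0.4, -0.4]
opening: 0.623
```

Run:
```python
from cell import *
from h import *
s=state();print(s["t"],s["eef_pos"],s["tcp_rot"],s["opening"],s["ft_force"])
i=camera_info("wrist");p,d=read_camera("wrist")
np.savez("w3.npz",p=p,d=d,**{k:i[k] for k in("mtx","R","t")})
cv2.imwrite("pics/w3.png",cv2.resize(cv2.cvtColor(p[130:290,170:350],cv2.COLOR_RGB2BGR),None,fx=3.5,fy=3.5))
```

```text
5.5 [584.59751491  91.51249231  51.1487862 ] [3.13934618e+00 1.74964535e-05 1.67558213e+00] 0.6227191294257233 [ 0.5201851   0.37592451 -0.4348253 ]
```

View pics/w3.png

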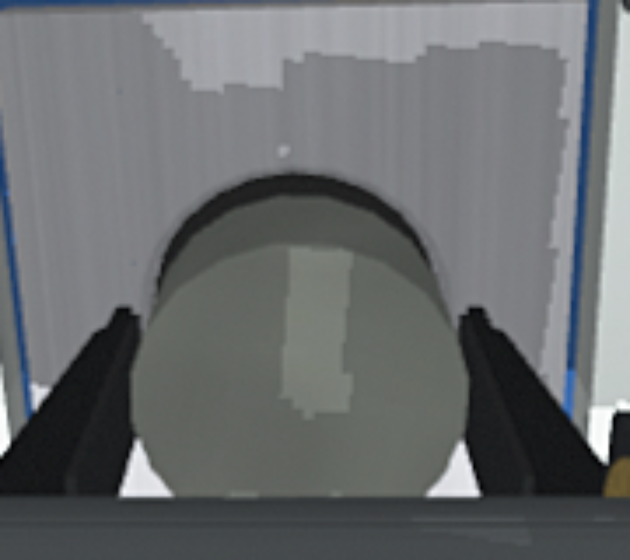

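The disc hangs level just above the nest, with the rim arc visible behind it and roughly even gaps on both sides. Checking the offset numerically once the arm has settled.

```bash
cat > chk.py <<'E'
from cell import *
from h import *
import scipy.optimize as so
s=state();z=s["eef_pos"][2]-13.7
i=camera_info("wrist");p,d=read_camera("wrist");print(s["eef_pos"],s["t"])
g=p.astype(float).sum(2);P=cloud(i,d)
N=[];U=[]
for u in range(222,288,3):
    col=g[165:225,u]; dk=np.where(col<130)[0]
    if len(dk)<2: continue
    a=dk[0]; 
    f=(col[a-1]-200)/(col[a-1]-col[a]); N.append((u,165+a-1+min(max(f,0),1)))
    h=np.where(col[a:]>150)[0]
    if len(h): U.append((u,165+a+h[0]-.5))
for n,q,zz,R in(("nest",N,22.5,32.),("disc",U,z,30.)):
    Q=np.array([back(i,u,v,zz)[:2] for u,v in q])
    o=so.least_squares(lambda c:np.hypot(*(Q-c).T)-R,[583,89],loss="soft_l1");print(n,o.x,np.abs(o.fun).mean(),len(q),circ(q,i,zz)[:2])
E
python3 chk.py
```

```text
[584.6173937   91.3500668   51.14460954] 5.55
nest [583.26331418  88.3934268 ] 0.09780765014185908 22 (array([583.1628888 ,  89.23102457]), np.float64(31.23847322311946))
disc [583.96060967  90.20302557] 0.20176722815138054 22 (array([583.87155078,  90.76610721]), np.float64(29.48730780640787))
```

Call:
carry_out:
  moves:
    - {"dx": -0.0014,"dy": -0.0008,"dz": 0.0,"twist": 0}
    - {"dx": -0.0014,"dy": -0.0008,"dz": 0.004,"twist": 0}
    - {"dx": -0.0014,"dy": -0.0008,"dz": 0.008,"twist": 0}
    - {"dx": -0.0014,"dy": -0.0008,"dz": 0.012,"twist": 0}
    - {"dx": -0.0014,"dy": -0.0008,"dz": 0.012,"twist": 0}

```text
t: 6.1
eef_pos: [583.1, 89.5, 36.9]
tcp_rot: [-3.14, -0.0, 1.675]
ft_force: [-0.2, 0.2, -1.7]
opening: 0.625
```

```bash
python3 chk.py
```

```text
[583.06688897  89.4865061   36.87882342] 6.1
nest [583.26744727  88.45109254] 0.05815170277554067 20 (array([583.18582641,  88.91078803]), np.float64(31.570362225982024))
disc [582.34856098  88.32170431] 0.2189742138978497 20 (array([582.27143071,  88.870787  ]), np.float64(29.498498031642402))
```

Call:
carry_out:
  moves:
    - {"dx": 0,"dy": 0,"dz": 0.002,"twist": 0}
    - {"dx": 0,"dy": 0,"dz": 0.003,"twist": 0}
    - {"dx": 0,"dy": 0,"dz": 0.004,"twist": 0}
    - {"dx": 0,"dy": 0,"dz": 0.004,"twist": 0}
    - {"dx": 0,"dy": 0,"dz": 0.004,"twist": 0}

```text
t: 6.65
eef_pos: [583.4, 89.5, 33.6]
tcp_rot: [3.142, -0.0, 1.675]
ft_force: [0.1, 0.5, -1.5]
opening: 0.623
```

Call:
carry_out:
  moves:
    - {"dx": 0,"dy": 0.0003,"dz": 0.001,"twist": 0}
    - {"dx": 0,"dy": 0.0003,"dz": 0.002,"twist": 0}
    - {"dx": 0,"dy": 0.0003,"dz": 0.003,"twist": 0}
    - {"dx": 0,"dy": 0.0003,"dz": 0.003,"twist": 0}
    - {"dx": 0,"dy": 0.0003,"dz": 0.003,"twist": 0}

```text
t: 7.15
eef_pos: [583.7, 89.6, 30.8]
tcp_rot: [3.141, -0.0, 1.675]
ft_force: [-1.2, -1.6, 1.6]
opening: 0.625
```

Call:
carry_out:
  moves:
    - {"dx": 0,"dy": 0,"dz": 0.0005,"twist": 0}
    - {"dx": 0,"dy": 0,"dz": 0.001,"twist": 0}
    - {"dx": 0,"dy": 0,"dz": 0.001,"twist": 0}

```text
t: 7.45
eef_pos: [583.7, 89.6, 30.7]
tcp_rot: [3.141, -0.0, 1.675]
ft_force: [-3.2, 0.1, 12.7]
opening: 0.624
```

Contact at TCP z 30.7 matches the predicted home height of 16 + 14.7. Releasing.

Call:
carry_out:
  grip: 0.08
  moves:
    - {"dx": 0,"dy": 0,"dz": 0,"twist": 0}
    - {"dx": 0,"dy": 0,"dz": 0,"twist": 0}
    - {"dx": 0,"dy": 0,"dz": 0,"twist": 0}
    - {"dx": 0,"dy": 0,"dz": 0,"twist": 0}
    - {"dx": 0,"dy": 0,"dz": 0,"twist": 0}

```text
t: 7.95
eef_pos: [583.7, 89.5, 29.5]
tcp_rot: [-3.141, -0.0, 1.675]
ft_force: [-0.6, 0.1, -0.3]
opening: 0.838
```

Call:
carry_out:
  moves:
    - {"dx": 0,"dy": 0,"dz": -0.02,"twist": 0}
    - {"dx": 0,"dy": 0,"dz": -0.06,"twist": 0}
    - {"dx": 0,"dy": 0,"dz": -0.105,"twist": 0}
    - {"dx": 0,"dy": 0,"dz": -0.15,"twist": 0}
    - {"dx": 0,"dy": 0,"dz": -0.17,"twist": 0}

```text
t: 8.45
eef_pos: [584.6, 89.6, 203.7]
tcp_rot: [3.137, 0.0, 1.675]
ft_force: [0.3, -0.1, -1.1]
opening: 0.843
```

Call:
carry_out:
  grip: 0.0
  moves:
    - {"dx": 0,"dy": 0,"dz": -0.013,"twist": 0}
    - {"dx": 0,"dy": 0,"dz": -0.013,"twist": 0}
    - {"dx": 0,"dy": 0,"dz": -0.013,"twist": 0}
    - {"dx": 0,"dy": 0,"dz": -0.013,"twist": 0}

```text
t: 8.85
eef_pos: [583.2, 89.5, 211.0]
tcp_rot: [-3.139, -0.0, 1.675]
ft_force: [-0.2, -0.3, -0.7]
opening: 0.561
```

Run:
```python
from cell import *
from h import *
s=state();print(s["t"],s["eef_pos"],s["tcp_rot"],s["opening"],s["ft_force"])
i=camera_info("wrist");p,d=read_camera("wrist");np.savez("w4.npz",p=p,d=d,**{k:i[k] for k in("mtx","R","t")})
cv2.imwrite("pics/w4.png",cv2.cvtColor(p,cv2.COLOR_RGB2BGR))
P=cloud(i,d);k=(P[...,2]>40)&(P[...,2]<55)&(np.hypot(P[...,0]-583,P[...,1]-89)<40)
q=P[k];print(k.sum(),np.median(q,0),(q.max(0)+q.min(0))/2)
A=np.c_[q[:,:2]-q[:,:2].mean(0),np.ones(len(q))];print("tilt/z",np.linalg.lstsq(A,q[:,2],rcond=None)[0])
ti=camera_info("top");tp,td=read_camera("top");np.savez("top1.npz",p=tp,d=td,**{k:ti[k] for k in("mtx","R","t")})
```

```text
8.85 [583.19128924  89.49715799 210.99688975] [-3.13905724e+00 -2.55461068e-04  1.67490013e+00] 0.5609505003015964 [-0.22158317 -0.34212095 -0.74146765]
1808 [583.17133978  89.4348719   45.31972746] [583.58542815  88.27692418  43.81999969]
tilt/z [ 1.67221445e-04 -7.13736932e-03  4.52699276e+01]
```

View pics/w4.png

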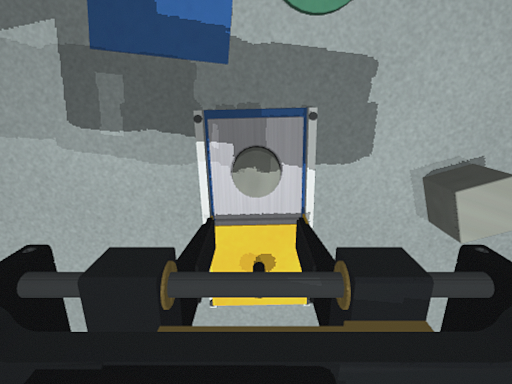

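The disc is home and flat: measured top 45.3 mm, with the depth reading about 0.7 mm low throughout. The guard hasn't moved, and its knob is at (258,270). Next, go behind the knob with the fingers shut.

Call:
carry_out:
  grip: 0.0
  moves:
    - {"dx": -0.04,"dy": 0.001,"dz": 0,"twist": -1.2}
    - {"dx": -0.08,"dy": 0.002,"dz": 0,"twist": -1.2}
    - {"dx": -0.12,"dy": 0.003,"dz": 0,"twist": -1.2}
    - {"dx": -0.155,"dy": 0.0035,"dz": 0,"twist": -1.2}
    - {"dx": -0.17,"dy": 0.0035,"dz": 0,"twist": -1.2}

```text
t: 9.45
eef_pos: [604.9, -81.8, 211.7]
tcp_rot: [-3.141, -0.0, 1.694]
ft_force: [-0.3, 0.2, 0.2]
opening: 0.057
```

Call:
carry_out:
  moves:
    - {"dx": 0,"dy": 0,"dz": 0,"twist": 0}
    - {"dx": 0,"dy": 0,"dz": 0,"twist": 0}
    - {"dx": 0,"dy": 0,"dz": 0,"twist": 0}

```text
t: 9.75
eef_pos: [604.7, -77.8, 212.5]
tcp_rot: [-3.141, -0.0, 1.697]
ft_force: [-0.0, 1.1, 0.2]
opening: 0.005
```

Run:
```python
from cell import *
from h import *
s=state();print(s["t"],s["eef_pos"],s["tcp_rot"],s["opening"],s["ft_force"])
i=camera_info("wrist");p,d=read_camera("wrist")
P=cloud(i,d);k=(P[...,2]>92)&(P[...,2]<106)&(np.hypot(P[...,0]-597,P[...,1]+34)<30)
q=P[k];print("knob",k.sum(),np.median(q,0),q.min(0),q.max(0))
```

```text
9.75 [604.70670485 -77.76999808 212.51158234] [-3.14134371e+00 -4.47593519e-04  1.69709793e+00] 0.004631813820859217 [-0.00496634  1.08321957  0.2481047 ]
knob 595 [599.39038106 -34.26299818  99.03567327] [585.74573061 -48.20684136  92.42479529] [613.17722455 -21.18752748 101.5562614 ]
```

Call:
carry_out:
  moves:
    - {"dx": 0,"dy": 0,"dz": 0.035,"twist": 0}
    - {"dx": 0,"dy": 0,"dz": 0.075,"twist": 0}
    - {"dx": 0,"dy": 0,"dz": 0.11,"twist": 0}
    - {"dx": 0,"dy": 0,"dz": 0.137,"twist": 0}
    - {"dx": 0,"dy": 0,"dz": 0.137,"twist": 0}

```text
t: 10.3
eef_pos: [603.2, -77.7, 72.6]
tcp_rot: [-3.136, -0.002, 1.697]
ft_force: [-1.3, -1.1, -0.5]
opening: 0.002
```

Call:
carry_out:
  moves:
    - {"dx": 0.003,"dy": 0,"dz": 0,"twist": 0}
    - {"dx": 0.008,"dy": 0,"dz": 0,"twist": 0}
    - {"dx": 0.013,"dy": 0,"dz": 0,"twist": 0}
    - {"dx": 0.018,"dy": 0,"dz": 0,"twist": 0}
    - {"dx": 0.025,"dy": 0,"dz": 0,"twist": 0}

```text
t: 10.8
eef_pos: [602.1, -54.2, 76.5]
tcp_rot: [3.14, 0.001, 1.696]
ft_force: [0.4, -3.7, 1.7]
opening: 0.007
```

Call:
carry_out:
  moves:
    - {"dx": 0.008,"dy": 0,"dz": 0,"twist": 0}
    - {"dx": 0.016,"dy": 0,"dz": 0,"twist": 0}
    - {"dx": 0.024,"dy": 0,"dz": 0,"twist": 0}
    - {"dx": 0.032,"dy": 0,"dz": 0,"twist": 0}
    - {"dx": 0.04,"dy": 0,"dz": 0,"twist": 0}

```text
t: 11.3
eef_pos: [596.8, -14.0, 75.7]
tcp_rot: [3.141, -0.0, 1.696]
ft_force: [0.8, -2.9, 2.9]
opening: 0.01
```

Call:
carry_out:
  moves:
    - {"dx": 0.009,"dy": 0,"dz": 0,"twist": 0}
    - {"dx": 0.018,"dy": 0,"dz": 0,"twist": 0}
    - {"dx": 0.027,"dy": 0,"dz": 0,"twist": 0}
    - {"dx": 0.036,"dy": 0,"dz": 0,"twist": 0}
    - {"dx": 0.044,"dy": 0,"dz": 0,"twist": 0}

```text
t: 11.8
eef_pos: [591.1, 29.8, 75.6]
tcp_rot: [-3.142, -0.0, 1.696]
ft_force: [1.3, -3.7, 2.2]
opening: 0.006
```

Call:
carry_out:
  moves:
    - {"dx": 0.006,"dy": 0,"dz": 0,"twist": 0}
    - {"dx": 0.012,"dy": 0,"dz": 0,"twist": 0}
    - {"dx": 0.018,"dy": 0,"dz": 0,"twist": 0}
    - {"dx": 0.023,"dy": 0,"dz": 0,"twist": 0}
    - {"dx": 0.028,"dy": 0,"dz": 0,"twist": 0}

```text
t: 12.3
eef_pos: [587.6, 57.1, 75.6]
tcp_rot: [-3.141, -0.0, 1.696]
ft_force: [0.3, -3.6, 2.2]
opening: 0.001
```

Call:
carry_out:
  moves:
    - {"dx": 0.001,"dy": 0,"dz": 0,"twist": 0}
    - {"dx": 0.002,"dy": 0,"dz": 0,"twist": 0}
    - {"dx": 0.003,"dy": 0,"dz": 0,"twist": 0}
    - {"dx": 0.003,"dy": 0,"dz": 0,"twist": 0}

```text
t: 12.7
eef_pos: [587.3, 59.7, 75.5]
tcp_rot: [-3.141, -0.0, 1.696]
ft_force: [0.5, -2.2, 1.1]
opening: 0.006
```

Call:
carry_out:
  moves:
    - {"dx": 0.001,"dy": 0,"dz": 0,"twist": 0}
    - {"dx": 0.002,"dy": 0,"dz": 0,"twist": 0}
    - {"dx": 0.003,"dy": 0,"dz": 0,"twist": 0}
    - {"dx": 0.003,"dy": 0,"dz": 0,"twist": 0}

```text
t: 13.1
eef_pos: [586.9, 62.8, 75.6]
tcp_rot: [-3.141, -0.0, 1.696]
ft_force: [0.4, -2.1, 1.8]
opening: 0.001
```

Call:
carry_out:
  moves:
    - {"dx": 0.001,"dy": 0,"dz": 0,"twist": 0}
    - {"dx": 0.002,"dy": 0,"dz": 0,"twist": 0}
    - {"dx": 0.002,"dy": 0,"dz": 0,"twist": 0}

```text
t: 13.4
eef_pos: [586.7, 64.1, 75.6]
tcp_rot: [-3.141, 0.001, 1.696]
ft_force: [0.0, -7.7, 0.9]
opening: 0.003
```

Call:
carry_out:
  moves:
    - {"dx": 0.001,"dy": 0,"dz": 0,"twist": 0}
    - {"dx": 0.001,"dy": 0,"dz": 0,"twist": 0}

```text
t: 13.6
eef_pos: [586.8, 64.3, 75.6]
tcp_rot: [-3.141, 0.002, 1.696]
ft_force: [0.8, -13.0, 0.3]
opening: 0.005
```

Call:
carry_out:
  moves:
    - {"dx": -0.01,"dy": 0,"dz": 0,"twist": 0}
    - {"dx": -0.03,"dy": 0,"dz": 0,"twist": 0}
    - {"dx": -0.03,"dy": 0,"dz": -0.04,"twist": 0}
    - {"dx": -0.03,"dy": 0,"dz": -0.09,"twist": 0}
    - {"dx": -0.03,"dy": 0,"dz": -0.135,"twist": 0}

```text
t: 14.1
eef_pos: [590.2, 35.9, 212.3]
tcp_rot: [-3.141, -0.001, 1.696]
ft_force: [0.1, -0.2, 0.2]
opening: 0.005
```

Call:
carry_out:
  moves:
    - {"dx": 0.01,"dy": 0,"dz": 0,"twist": 0}
    - {"dx": 0.03,"dy": 0,"dz": 0,"twist": 0}
    - {"dx": 0.03,"dy": 0,"dz": 0,"twist": 0}
    - {"dx": 0.03,"dy": 0,"dz": 0,"twist": 0}

```text
t: 14.5
eef_pos: [586.4, 65.9, 210.0]
tcp_rot: [-3.141, -0.0, 1.697]
ft_force: [-1.4, -0.2, -0.2]
opening: 0.003
```

Run:
```python
from cell import *
from h import *
s=state();print(s["t"],s["eef_pos"],s["ft_force"])
i=camera_info("wrist");p,d=read_camera("wrist");cv2.imwrite("pics/w5.png",cv2.cvtColor(p,cv2.COLOR_RGB2BGR))
P=cloud(i,d);k=(P[...,2]>92)&(P[...,2]<106)&(np.hypot(P[...,0]-583,P[...,1]-89)<30)
q=P[k];print("knob",k.sum(),np.median(q,0),q.min(0),q.max(0))
```

```text
14.5 [586.39949617  65.93275532 210.01207253] [-1.36808263 -0.1565621  -0.1792353 ]
knob 574 [583.39346722  89.32232034  99.08128598] [569.85357693  74.87143475  92.20733562] [597.01560006 101.81517218 101.12861846]
```

View pics/w5.png

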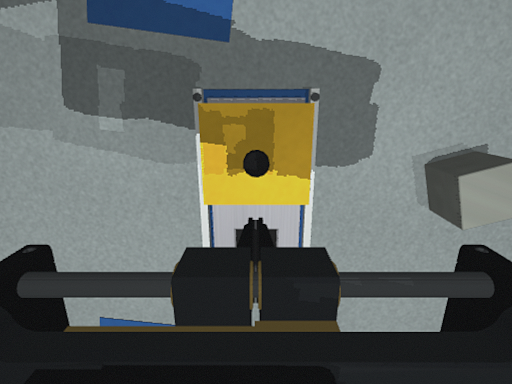

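The guard is fully across, with its knob at (257,163), and the arm is clear. Measured knob position is (583.4, 89.3), right on the nest centre.

```bash
python3 -c "
from cell import *
print(state()['t'],job_done())"
```

```text
the job is handed in; nothing more can be done
14.55 None
```

The disc is seated in the open round nest, the guard now covers it, and the job was handed in at 14.55 s of the 51 s allowed. `job_done()` gives no verdict, so the outcome below rests on my own measurements.

- **Disc:** I set it down until it touched the floor of the nest, with a 12.7 N reading just before release. Afterwards its top measured 45.3 mm against 46 mm nominal; this camera reads depth about 0.7 mm low. Tilt was about 0.007 rad, and it sat within about 1 mm of the nest centre.
- **Guard:** It slid with about 3 N and met its stop, where I pushed to 13 N. The knob measured (583.4, 89.3) mm against a nest centre of (583.1, 89.3) mm, after about 125 mm of travel.
- **Tile and bystanders:** The arm never went near the tile and passed well above the mould. I did not re-measure any of them at the end.
- **Disagreements:** My estimates of the nest and disc centres differed by 1–2 mm between methods. I settled this by comparing the two in one wrist picture just before lowering the disc. One move call was refused for missing keys; nothing moved.
- **Not checked:** Once the guard was across, it hid the disc, so I could not look at the disc again.

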